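Clip the find's tag to the finds case

TASK

Pick up the yellow find tag by its blue sleeve and press the brass gate of its snap hook sideways against the steel eye on the grey finds case until the eye is inside the hook. Draw the hook back so that the gate snaps shut and the eye seats in the hook's far bend, and keep a steady, gentle tug of about 8 N on it for a second to prove that it holds, never putting more than 13 N on the eye or case. Then set it down on the bench, clipped on, and let go, leaving everything else on the bench undisturbed.

Things in the scene. Friction and masses are not known exactly. Their poses are not given: they have to be found in the camera images.
- hook: Rigid snap hook with tag, 165 long, 150 g, lying flat. Origin: underside centre of its blue ribbed sleeve (40 x, 18 y, 16 high: hold here, fingers closing along y). x points from tag to hook, z up. Yellow tag x=-71 to -19, 34 wide, 4 high. Hook of 10 mm round steel bar, underside z=0: cross bar at x=28, back bar along y=24, far bend out to x=93, nose on the -y side reaching back to x=74.
- gate_spot (a point): Spot on the gate's axis where the eye's bar should press (hook x=61, y=-17, z=5; x=52 to 68 works). Move the hook to its -y side until the bar's axis is at hook y=-4 (-7 to -1), i.e. 13 mm past this spot. The gate stays open there; it shuts once the hook is drawn back (-x) and the bar has passed the gate's tip (x=71) into the far bend.
- bend_seat (a point): Where the axis of the eye's bar sits when seated in the hook's far bend (hook x=79.5, y=0, z=5; y from -5 to 5 is seated). The bend's inner face is at x=83.
- gate (a joint): Angle of the brass gate (7 mm round bar along the hook's -y side, hinge at hook x=30, y=-17, tip at the nose), rad: 0 shut, 0.9 fully open. Opens inward (+y) only; about 0.6 with the bar pushed in to y=-4 at x=61. Sprung: pressed 30 mm from the hinge it takes about 1.5 N to start and 5 N to hold at 0.6.
- case: Grey finds case, fixed, 220 (x) x 180 (y) x 100 high; origin at its underside centre, z up. The steel eye stands out of the middle of its -y face: a closed upright U of 7 mm round rod in the plane x=0, with an upright outer bar, a lower leg (top at z=8.5) and an upper leg (underside z=58.5, top 65.5). The hook passes between the legs, pointing along case +y.
- eye_nominal (a point): Nominal middle of the axis of the eye's upright outer bar, 30 mm above the bench, 48 mm out from the case's -y face. How far the eye is screwed in is not measured: the real bar stands up to 6 mm nearer to or farther from the case (along case y) than this point, exact along case x; feel where it seats. The eye does not move in use.
- find: Fragile lump of corroded coins, about 95 mm across and 70 high; origin at its underside centre. Leave alone.
- jar: Amber jar, 48 mm across, 75 high; origin at its underside centre. Leave alone.
- pot: White pot of picks, 68 mm across, 85 high, picks to 150; origin at its underside centre. Leave alone.
- brush: Red brush lying on the bench; origin at its underside. Leave alone.
- coin0: Loose green coin, 30 mm across, 4 thick; origin at its underside centre. Leave alone.
- coin1: Loose green coin, the same. Leave alone.

How it is judged:
On the way, in this order (a step that is already met when the one before it is completed fails the run):
1. the eye presses the gate inward: gate beyond 0.3 rad, with more than 1 N between hook and case (value of joint gate above 0.3 rad and contact force between hook and case above 1 N), for 0.05 s.
2. with the eye in the far bend and the gate shut, the hook is tugged with more than 5 N for 0.5 s (y of eye_nominal in the frame of hook between -0.016 and 0.02 m and x of eye_nominal in the frame of hook above 0.07 m and value of joint gate below 0.12 rad and contact force between hook and case above 5 N), for 0.5 s.
At the end, for the whole second after the job is handed in: The eye's bar is inside the hook (nominal point at x 30 to 90, y -16 to 20 mm in the hook's frame), the gate is shut (under 0.12 rad), the hook rests on the bench and the eye's lower leg (tilt under 0.45 rad, origin lower than 20 mm), released and at rest (under 20 mm/s) (y of eye_nominal in the frame of hook between -0.016 and 0.02 m and x of eye_nominal in the frame of hook between 0.03 and 0.09 m and value of joint gate below 0.12 rad and angle between hook's own z axis and vertical below 0.45 rad and height (world z) of hook below 0.02 m and linear speed of hook below 0.02 m/s); the robot touches nothing.
It fails at once if more than 13 N between the hook and the case or its eye (contact force between hook and case above 13 N).
It fails at once if more than 13 N between the robot and the case or its eye (contact force between any of the fingers, the arm and case above 13 N).
It fails at once if a bystander (find, jar, pot, brush, coins) is moved by more than 20 mm (distance of any of find, jar, pot, brush, coin0, coin1 from where it was at the start of the episode above 0.02 m).
It also fails if it takes over 56 s, if anything falls off the work surface, if the arm or the gripper's body presses on something with over 40 N, if the wrist force passes 120 N, or if a joint passes its speed limit or range.

ROBOT

A 6-joint arm with a two-finger parallel gripper is mounted at the origin on the work surface. World frame = base frame: x ahead of the robot, y to its left, z up, the work surface at z = 0. Lengths are in m, angles in rad, forces in N, time in s.
With the tool pointing down it reaches from about 0.375 to 0.9 m from the base axis. Payload 3.1 kg.
Tool frame: the origin (TCP) lies between the finger pads; the fingertips stand robot.finger_overhang ahead of it and the grasp point (between the pads) lies 3 mm ahead of it (robot.finger_overhang is the distance from the TCP to the fingertips, in m); z points along the fingers, y is the line along which they close (so a half turn about z gives the same grasp; the last joint's range is limited). The gripper opens to 87 mm and grips with 3 to 60 N. Pads are 19 mm wide; open, the fingers measure 117 mm over their backs; the gripper's body (75 mm by 190 mm) begins 51 mm behind the grasp point.
Start: joints at [0.968, 0.527, 1.433, -0, 1.181, -0.178], TCP at [0.258, 0.569, 0.245] pointing down, gripper open.
Joint ranges: [-3.08, 3.08], [-0.75, 2.2], [0.22, 2.44], [-1.43, 4.57], [0, 2.65], [-2.85, 2.85]. Speed limits (rad/s): [2.79, 2.79, 3.14, 3.14, 3.14, 3.14].

INTERFACE

Orientations are given as a unit quaternion [x, y, z, w].
In Python, from rig import get_obs, vision, hand_in, nets, robot gives the robot as it stands.
- The arm moves only by the tool apply_moves, never from a script. Its argument "series" is a list of rows, each an object with "offset": the shift along the world's x, y, z in cm, a list of three; "rot": the turn, a rotation vector about the world's x, y, z in degrees, a list of three. A call has 1 to 20 rows; each row is the pose to reach, as a shift and turn from the pose commanded when the call began; what a row does not reach only later rows make up. A row lasts 1/10 s, in which the tool goes at most 50 mm and 8.59 degrees, less where a joint would pass 70% of its speed; a pose out of reach is approached as far as the arm can. A call with a gripper value outside its range is refused whole. "hand" is the opening, from 0 (shut) to 1 (fully open), set as the call begins (left out, the last holds). The fingers move at their own pace and stop on an object; "newtons" is the grip in N (left out, the last holds). Time passes only in rows, so rows that repeat a pose let the fingers close. It gives the time, the measured TCP pose, the force, the opening and the grip force at its end, in the units of the state.
- get_obs(): the state, without advancing time (a new reading comes with each control period).
- vision.camera(name): name is "scene" or "top"; returns the picture (384x512x3 uint8, red, green, blue); there is no depth.
- vision.calibration(name): a dict with "K" (3x3 intrinsics, pixels), "k1" (the pictures are not rectified: a ray, as slopes to the right and down, at radius r is drawn at 1 + k1 r^2 times it, then the intrinsics apply), "R" (3x3) and "t" (3): a world point X has camera coordinates R X + t. Camera axes: x right, y down, z forward; pixel columns grow to the right and rows downward; lengths in m; the calibration is good to about 2 mm. A picture is of the moment at which its call begins. calibration takes no time and is no camera call.
- hand_in(): hands the job in; it is judged then, once.
Trained networks look in the newest picture that a camera, given by its name, has taken for a name from the list of things; names that differ only in an ending like _2 or _b are one class to them, and where a whole thing is asked for, a point or a joint stands for the part that bears it (a point fixed in the world has none). Each returns a list of dicts, best first, with "conf" (0 to 1); they miss things now and then, are a little off and sometimes report something else, mostly with a low value. They report only what shows in the picture. A call takes as long as a camera call.
- nets.search_frame(camera, query): "centre" ([x, y, z] in m, in world coordinates, good to about 4 mm: the middle of the surface that is visible of it).
- nets.spot_point(camera, query): "centre" ([x, y, z] in m, in world coordinates, good to about 4 mm: a listed point, or the origin of a listed thing).
The state is a dict: "time": time; "q": joint angles; "joint_velocities": joint speeds; "joint_torque": joint torques, N m; "position": TCP position; "tool_rot": TCP orientation; "ft_force": force on the tool from outside, world axes, zero at the start; "moment": the same for the moment, N m; "grip_width": finger opening in m; "grip_force": force on a finger pad.
Only numpy, scipy, OpenCV 4.12 (cv2) and the standard library are available. Lean on these libraries where they do the work, as an engineer would, in place of code of your own. Each camera call takes 0.05 s, during which the arm holds its last target. There are 200 camera calls.

## Working session

There is one attempt and no reset: what is moved stays moved. The work goes in short steps, Python scripts to look and compute and a tool call to move; the robot and the scene stay as the last step left them, time stands still between calls to the robot, and variables do not carry over. Pictures are saved under pics/ and viewed, at most 10 in all, crops included, and the job is handed in when it is done.

Besides the shell and the picture viewer there is one more tool, called after "Request:" as name(argument=value, ...) on one line, values as JSON. apply_moves: Moves the arm, as the interface text tells. Its arguments: {"type":"object","properties":{"series":{"type":"array"},"hand":{"type":"number"},"newtons":{"type":"number"}},"required":["series"]}

```bash
mkdir -p pics; ls
cat > h.py <<'E'
import numpy as np, cv2
from rig import get_obs, vision, hand_in, nets, robot
def ray(cam,u,v):
    c=vision.calibration(cam);K=np.array(c["K"]);R=np.array(c["R"]);t=np.array(c["t"])
    d=np.array([(u-K[0,2])/K[0,0],(v-K[1,2])/K[1,1]]);s=d.copy()
    for _ in range(30): s=d/(1+c["k1"]*(s@s))
    return -R.T@t, R.T@np.array([s[0],s[1],1.])
def onz(cam,u,v,z):
    o,d=ray(cam,u,v); return o+d*(z-o[2])/d[2]
def tri(p):
    A=np.zeros((3,3));b=np.zeros(3)
    for cam,u,v in p:
        o,d=ray(cam,u,v);d/=np.linalg.norm(d);M=np.eye(3)-np.outer(d,d);A+=M;b+=M@o
    return np.linalg.solve(A,b)
def proj(cam,X):
    c=vision.calibration(cam);K=np.array(c["K"]);p=np.array(c["R"])@X+np.array(c["t"]);s=p[:2]/p[2]
    s=s*(1+c["k1"]*(s@s)); return s*[K[0,0],K[1,1]]+K[:2,2]
E
python3 - <<'E'
from h import *
for c in("scene","top"):
    im=vision.camera(c);cv2.imwrite(f"pics/{c}0.png",im[:,:,::-1]);
    o,d=ray(c,256,192);print(c,o.round(3),d.round(3),vision.calibration(c)["K"][0][0])
    for q in("hook","gate_spot","bend_seat","case","eye_nominal","find","jar","pot","brush","coin0"):
        r=nets.spot_point(c,q);print(q,[(np.round(x["centre"],3).tolist(),round(x["conf"],2)) for x in r[:2]])
print(get_obs(),robot.finger_overhang)
E
```

```text
pics
scene [1.155 0.072 0.721] [-0.619 -0.051 -0.784] 357.3638836382973
hook [([0.479, 0.192, -0.002], 0.7)]
gate_spot [([0.47, 0.13, 0.003], 0.82), ([0.667, 0.344, -0.002], 0.3)]
bend_seat [([0.495, 0.112, 0.002], 0.96)]
case [([0.554, -0.284, -0.002], 0.82), ([0.476, 0.192, -0.001], 0.63)]
eye_nominal [([0.557, -0.142, 0.03], 0.85)]
find [([0.754, 0.193, 0.001], 0.78), ([0.555, -0.143, 0.031], 0.51)]
jar [([0.669, 0.34, -0.001], 0.77)]
pot [([0.557, 0.394, 0.003], 0.98)]
brush [([0.8, -0.036, -0.002], 0.8)]
coin0 [([0.678, 0.132, -0.0], 0.45), ([0.707, 0.06, -0.001], 0.42)]
top [0.504 0.033 0.921] [ 0.13   0.007 -0.992] 368.9299874660554
hook [([0.476, 0.191, 0.002], 0.64)]
gate_spot [([0.489, 0.112, 0.004], 0.69), ([0.473, 0.123, 0.003], 0.65)]
bend_seat [([0.492, 0.112, 0.0], 0.61)]
case [([0.555, -0.281, 0.002], 0.74), ([0.474, 0.123, 0.005], 0.59)]
eye_nominal [([0.553, -0.147, 0.031], 0.83), ([0.758, 0.198, -0.003], 0.58)]
find [([0.755, 0.196, -0.003], 0.65)]
jar [([0.668, 0.342, -0.004], 0.85), ([0.473, 0.188, -0.002], 0.72)]
pot [([0.553, 0.389, 0.0], 0.56)]
brush [([0.797, -0.036, 0.002], 0.77), ([0.712, 0.063, -0.0], 0.73)]
coin0 [([0.708, 0.063, -0.001], 0.49), ([0.676, 0.134, 0.0], 0.41)]
{'time': 1.1, 'q': array([ 9.67514818e-01,  5.27491526e-01,  1.43273057e+00, -9.08761413e-06,
        1.18139117e+00, -1.78507582e-01]), 'joint_velocities': array([-0.00033673,  0.00015265,  0.00074747,  0.00042945,  0.00036699,
        0.00108124]), 'joint_torque': array([ 5.46739266e-04, -4.40013742e+01, -1.76990390e+01,  6.34856592e-02,
        5.04377426e-02, -2.58732206e-05]), 'position': array([0.25753044, 0.56943617, 0.24454386]), 'tool_rot': array([ 2.10792142e-01,  9.77530906e-01, -1.11283642e-05, -3.94382625e-08]), 'ft_force': array([0.33603053, 0.18815393, 0.4599287 ]), 'moment': array([-0.00830827,  0.01989657, -0.04476011]), 'grip_force': 0.0, 'grip_width': 0.08691943554159773} 0.022
```

View pictures.

View pics/top0.png

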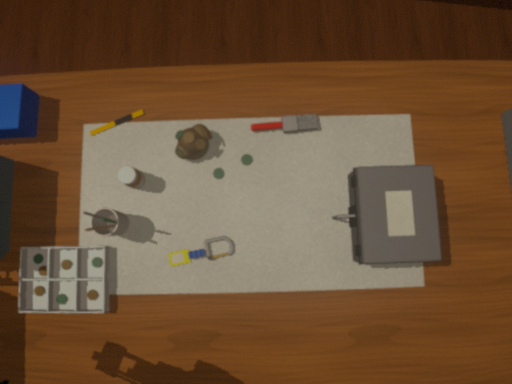

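View pics/scene0.png

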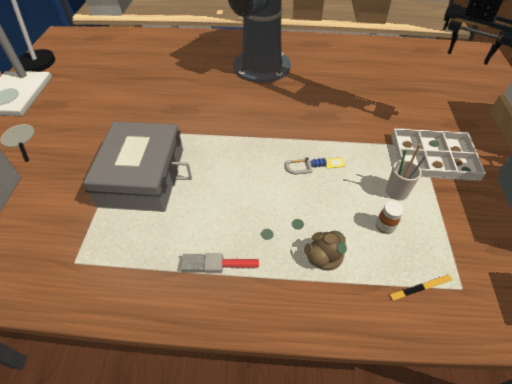

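Run:
```python
from h import *
t=cv2.imread("pics/top0.png")[...]
s=cv2.imread("pics/scene0.png")
def ext(im,cam,lo,hi,z,lohi=None):
    h=cv2.cvtColor(im,cv2.COLOR_BGR2HSV);m=cv2.inRange(h,lo,hi)
    n,l,st,c=cv2.connectedComponentsWithStats(m)
    for k in range(1,n):
        if st[k,4]>60:
            r=cv2.minAreaRect(np.argwhere(l==k)[:,::-1].astype(np.float32))
            print(cam,st[k].tolist(),c[k].round(1),onz(cam,*c[k],z).round(4),[onz(cam,*p,z).round(4).tolist() for p in cv2.boxPoints(r)])
for im,cam in((t,"top"),(s,"scene")):
    print("yellow");ext(im,cam,(22,120,80),(35,255,255),.004)
    print("blue");ext(im,cam,(100,120,40),(125,255,255),.016)
```

```text
yellow
top [91, 122, 24, 13, 94] [102.5 127.9] [0.8052 0.4383 0.004 ] [[0.798, 0.4727, 0.004], [0.8224, 0.411, 0.004], [0.8123, 0.4064, 0.004], [0.7879, 0.4679, 0.004]]
top [168, 249, 23, 17, 160] [179.8 257.2] [0.4671 0.2318 0.004 ] [[0.4788, 0.2625, 0.004], [0.4877, 0.212, 0.004], [0.4552, 0.2056, 0.004], [0.4463, 0.2559, 0.004]]
blue
top [0, 84, 38, 54, 1811] [ 17.  110.9] [0.8599 0.675  0.016 ] [[0.9406, 0.7333, 0.016], [0.9333, 0.6234, 0.016], [0.7844, 0.6115, 0.016], [0.7893, 0.7181, 0.016]]
yellow
scene [326, 158, 19, 10, 72] [333.8 163.5] [0.4736 0.2304 0.004 ] [[0.4588, 0.208, 0.004], [0.4473, 0.2581, 0.004], [0.4802, 0.2582, 0.004], [0.4912, 0.2091, 0.004]]
blue
scene [0, 0, 27, 57, 781] [11.6 26.9] [-0.2321 -1.0999  0.016 ] [[-0.4828, -1.3473, 0.016], [-0.5432, -1.2985, 0.016], [-0.0255, -0.9082, 0.016], [0.0151, -0.9514, 0.016]]
scene [17, 0, 53, 43, 1314] [41.5 15.3] [-0.3387 -1.0116  0.016 ] [[-0.5042, -1.2287, 0.016], [-0.6601, -1.0958, 0.016], [-0.2134, -0.8152, 0.016], [-0.1006, -0.935, 0.016]]
scene [66, 0, 19, 15, 143] [74.1  5. ] [-0.4404 -0.8993  0.016 ] [[-0.4957, -0.9647, 0.016], [-0.4941, -0.8727, 0.016], [-0.349, -0.8121, 0.016], [-0.3494, -0.898, 0.016]]
scene [0, 46, 12, 27, 179] [ 3.8 61.1] [ 0.0364 -0.98    0.016 ] [[-0.0393, -1.0826, 0.016], [-0.0786, -1.0592, 0.016], [0.0755, -0.9228, 0.016], [0.1097, -0.9461, 0.016]]
```

Top view: hook at (170–235, 235–268) with its tag toward +y and gate on the −x side. The case eye is at about (333–353, 217), pointing world +y. Next I refine with an enlarged composite.

Run:
```python
from h import *
t=cv2.imread("pics/top0.png");s=cv2.imread("pics/scene0.png")
def c(im,u,v,w,h): return cv2.resize(im[v:v+h,u:u+w],(400,300),interpolation=cv2.INTER_CUBIC)
cv2.imwrite("pics/comp.png",np.vstack([np.hstack([c(t,160,220,80,60),c(s,276,135,80,60)]),np.hstack([c(t,330,155,120,120)[:, :],c(s,160,140,40,30)])]))
def show(n,yaw):
    for cam in("top","scene"):
        for z in(0.1,):
            pass
for u,v in((354,167),(360,263),(439,262),(436,166)): print(onz("top",u,v,.1).round(4))
print(proj("top",np.array([.555,-.1445,.065])),proj("top",np.array([.555,-.1445,.0])),proj("scene",np.array([.555,-.1445,.062])),proj("scene",np.array([.555,-.1445,.005])))
```

```text
[ 0.6629 -0.1851  0.1   ]
[ 0.4481 -0.1856  0.1   ]
[ 0.4437 -0.3635  0.1   ]
[ 0.6605 -0.3757  0.1   ]
[335.72468689 216.04735548] [330.42256527 217.74885113] [189.83159661 163.35829482] [192.98801658 178.08496903]
```

View pics/comp.png

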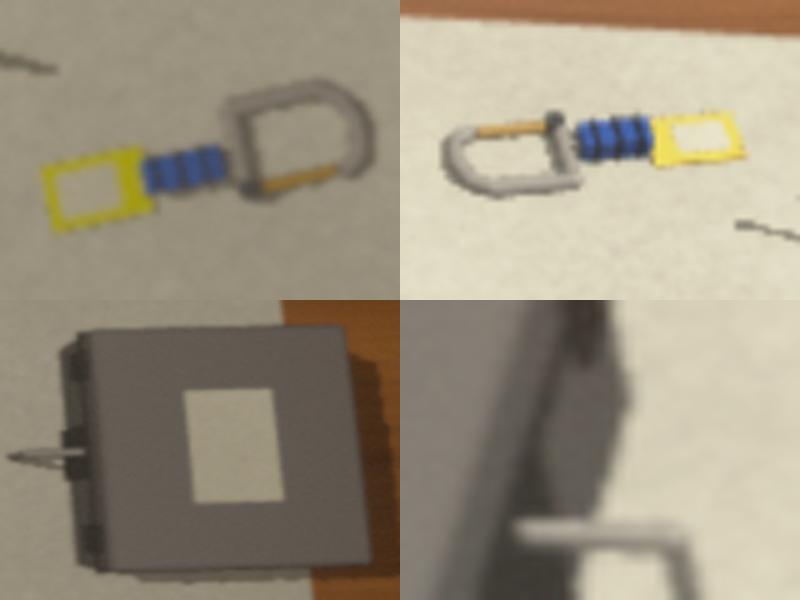

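Composite: bottom-left, the case lid corners are near full-image (355.5,168), (432.6,165), (441.6,260), (361,262), with the eye tip at about (333,217.8). Bottom-right, the eye's outer bar is near (188.5,163–170). The hook is as the networks report. Next I fit the hook and case yaw.

Run:
```python
from h import *
from scipy.optimize import least_squares
def rect(px,dims,z,x0,cam="top"):
    a,b=dims
    C=np.array([[-a,b],[-a,-b],[a,-b],[a,b]])/2
    def P(p): 
        c,s=np.cos(p[2]),np.sin(p[2]); R=np.array([[c,-s],[s,c]])
        return np.array([proj(cam,np.r_[p[:2]+R@q,z]) for q in C])
    # order free: match nearest
    def f(p):
        Q=P(p); return np.ravel([Q[np.argmin(((Q-u)**2).sum(1))]-u for u in px])
    r=least_squares(f,x0);print(r.x.round(4),np.degrees(r.x[2]).round(2),r.fun.round(1))
case=[(355.5,168.2),(432.6,165),(441.6,259.8),(361,262.2)]
rect(case,(.22,.18),.1,[.555,-.2825,0.])
lab=[(385.2,191.4),(411.6,190.2),(415.5,234.6),(388.5,236.2)]
P=[onz("top",*p,.1) for p in lab]; print(np.round(P,4).tolist())
for a,b in((0,3),(1,2)): d=P[a]-P[b];print("lab",np.degrees(np.arctan2(d[1],d[0]))-90)
Pc=[onz("top",*p,.1) for p in case]
for a,b in((0,3),(1,2),(0,1),(3,2)): d=Pc[a]-Pc[b];print("case",np.degrees(np.arctan2(d[1],d[0])))
# hook fit: tag corners, top & scene; plus hook end outline
obs=[]
T=lambda x,y:(160+x/5,220+y/5)
S=lambda x,y:(276+(x-400)/5,135+y/5)
L=[("top",T(44,168),(-71,-17,4)),("top",T(56,232),(-71,-17,4)),]
feat={(-71,17,4):(T(42,170),S(739,160)),(-71,-17,4):(T(56,232),S(731,112)),
      (-19,17,4):(T(140,146),S(655,165)),(88,0,5):(T(368,132),S(449,155)),(0,0,14):(T(186,171),S(614,139)),(30,-17,5):(T(252,192),S(554,121)),(28,24,5):(T(228,104),S(577,186))}
def f(p):
    c,s=np.cos(p[2]),np.sin(p[2]);o=[]
    for k,(a,b) in feat.items():
        X=np.array([p[0]+(c*k[0]-s*k[1])/1e3,p[1]+(s*k[0]+c*k[1])/1e3,k[2]/1e3+p[3]])
        o+=[proj("top",X)-a,proj("scene",X)-b]
    return np.ravel(o)
r=least_squares(f,[.4765,.1915,-1.36,0]);print("hook",r.x.round(4),np.degrees(r.x[2]).round(2),r.fun.round(1))
# eye top outer corner
E=tri([("top",*(333.6,217)),("scene",188.6,164)]);print("eye",E.round(4))
q=get_obs()["tool_rot"]
from scipy.spatial.transform import Rotation as Ro
print(Ro.from_quat(q).as_matrix().round(3))
```

```text
[ 0.5555 -0.2785  0.0025] 0.14 [-0.2 -2.3  0.  -1.2 -0.4  1.2  0.5  2.1]
[[0.6051, -0.2525, 0.1], [0.6061, -0.3135, 0.1], [0.5061, -0.3144, 0.1], [0.5046, -0.2529, 0.1]]
lab -89.79259940554688
lab -89.47390143902236
case -0.12119200911386173
case 0.5186822187761174
case 90.95074451642685
case 89.53836256906831
hook [ 0.4742  0.1887 -1.3784 -0.0054] -78.98 [ 0.  -0.8  1.1 -0.5 -0.2  0.4 -0.6  0.2  0.7 -0.4 -0.5  0.1 -1.5 -0.1
  1.1  0.7 -0.4 -0.1  0.  -1.1  0.2 -0.3 -0.4  1.2  0.9  1.2 -1.1 -0.9]
eye [ 0.5539 -0.1447  0.0579]
[[-0.911  0.412 -0.   ]
 [ 0.412  0.911 -0.   ]
 [-0.    -0.    -1.   ]]
```

Request:
apply_moves(series=[{"offset": [2.2,-3.8,0],"rot": [0,0,-5.5]},{"offset": [4.4,-7.6,-1],"rot": [0,0,-11]},{"offset": [6.6,-11.4,-2],"rot": [0,0,-16.5]},{"offset": [8.8,-15.2,-3],"rot": [0,0,-22]},{"offset": [11,-19,-4.5],"rot": [0,0,-27.5]},{"offset": [13.2,-22.8,-6],"rot": [0,0,-33]},{"offset": [15.4,-26.6,-8],"rot": [0,0,-38.5]},{"offset": [17.6,-30.4,-10],"rot": [0,0,-44]},{"offset": [19.8,-34.2,-12],"rot": [0,0,-49.5]},{"offset": [21.8,-37.9,-14],"rot": [0,0,-54.7]},{"offset": [21.8,-37.9,-14],"rot": [0,0,-54.7]},{"offset": [21.8,-37.9,-14],"rot": [0,0,-54.7]}], hand=1)

```text
time: 2.3
position: [0.4758, 0.1896, 0.1041]
tool_rot: [0.637, 0.771, -0.0, -0.001]
ft_force: [-0.5, 0.3, -0.2]
grip_width: 0.0867
grip_force: 0.0
```

Request:
apply_moves(series=[{"offset": [0,0,-3],"rot": [0,0,0]},{"offset": [0,0,-6],"rot": [0,0,0]},{"offset": [0,0,-7.5],"rot": [0,0,0]},{"offset": [0,0,-7.9],"rot": [0,0,0]},{"offset": [0,0,-7.9],"rot": [0,0,0]}])

```text
time: 2.8
position: [0.475, 0.1917, 0.0258]
tool_rot: [0.635, 0.772, -0.0, -0.0]
ft_force: [-0.5, 0.4, 0.3]
grip_width: 0.0871
grip_force: 0.0
```

Request:
apply_moves(series=[{"offset": [0,0,0],"rot": [0,0,0]},{"offset": [0,0,0],"rot": [0,0,0]},{"offset": [0,0,0],"rot": [0,0,0]},{"offset": [0,0,0],"rot": [0,0,0]},{"offset": [0,0,0],"rot": [0,0,0]},{"offset": [0,0,0],"rot": [0,0,0]},{"offset": [0,0,0],"rot": [0,0,0]},{"offset": [0,0,0],"rot": [0,0,0]}], hand=0, newtons=45)

```text
time: 3.6
position: [0.4755, 0.1904, 0.0255]
tool_rot: [0.636, 0.771, -0.0, -0.0]
ft_force: [0.6, -0.5, -0.3]
grip_width: 0.0312
grip_force: 0.0
```

Request:
apply_moves(series=[{"offset": [0,0,0],"rot": [0,0,0]},{"offset": [0,0,0],"rot": [0,0,0]},{"offset": [0,0,0],"rot": [0,0,0]},{"offset": [0,0,0],"rot": [0,0,0]},{"offset": [0,0,0],"rot": [0,0,0]}])

```text
time: 4.1
position: [0.4755, 0.1904, 0.0255]
tool_rot: [0.636, 0.771, -0.0, -0.0]
ft_force: [-0.5, -0.9, -0.5]
grip_width: 0.0176
grip_force: 45.0
```

Request:
apply_moves(series=[{"offset": [0,0,1],"rot": [0,0,0]},{"offset": [0,0,3],"rot": [0,0,0]},{"offset": [0,0,5],"rot": [0,0,0]},{"offset": [0,0,6],"rot": [0,0,0]},{"offset": [0,0,6],"rot": [0,0,0]},{"offset": [0,0,6],"rot": [0,0,0]}])

```text
time: 4.7
position: [0.4754, 0.1904, 0.0856]
tool_rot: [0.636, 0.771, 0.0, -0.0]
ft_force: [-0.5, -0.7, -2.1]
grip_width: 0.0177
grip_force: 45.0
```

Run:
```python
from h import *
t=vision.camera("top");s=vision.camera("scene")
c=lambda im,u,v,w,h: cv2.resize(im[v:v+h,u:u+w],(400,300),interpolation=cv2.INTER_CUBIC)
cv2.imwrite("pics/lift.png",np.hstack([c(t,140,200,120,90),c(s,240,100,120,90)])[:,:,::-1])
for cam in("top","scene"):
    for q in("hook","gate_spot","bend_seat"):
        r=nets.spot_point(cam,q);print(cam,q,[(np.round(x["centre"],3).tolist(),round(x["conf"],2)) for x in r[:2]])
o=get_obs();print({k:np.round(o[k],3).tolist() for k in("time","position","tool_rot","ft_force","moment","grip_width","grip_force")})
```

```text
top hook [([0.474, 0.19, 0.061], 0.56), ([0.491, 0.113, 0.063], 0.2)]
top gate_spot [([0.473, 0.122, 0.062], 0.62)]
top bend_seat [([0.49, 0.112, 0.062], 0.89)]
scene hook [([0.475, 0.191, 0.062], 0.85)]
scene gate_spot [([0.468, 0.127, 0.067], 0.87)]
scene bend_seat [([0.492, 0.112, 0.062], 0.53)]
{'time': 5.1, 'position': [0.475, 0.19, 0.085], 'tool_rot': [0.636, 0.771, -0.0, -0.0], 'ft_force': [-0.835, -0.049, -1.05], 'moment': [-0.087, 0.023, 0.034], 'grip_width': 0.017, 'grip_force': 44.973}
```

View pics/lift.png

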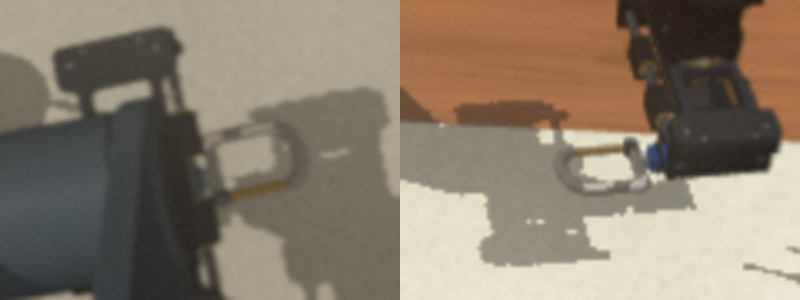

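Grasp is good: the hook is level in the gripper, and the origin matches the TCP to about 1 mm. Now I go to the standoff beside the eye.

Request:
apply_moves(series=[{"offset": [1.2,-2.8,0],"rot": [0,0,-1.1]},{"offset": [2.8,-6.8,0],"rot": [0,0,-2.8]},{"offset": [4.4,-10.7,0],"rot": [0,0,-4.4]},{"offset": [6.1,-14.6,0],"rot": [0,0,-6]},{"offset": [7.7,-18.5,0],"rot": [0,0,-7.6]},{"offset": [9.4,-22.5,0],"rot": [0,0,-9.2]},{"offset": [10.6,-25.5,0],"rot": [0,0,-10.3]},{"offset": [11.2,-27,-0.5],"rot": [0,0,-11]},{"offset": [11.4,-27.5,-1.5],"rot": [0,0,-11]},{"offset": [11.4,-27.5,-2.8],"rot": [0,0,-11]},{"offset": [11.4,-27.5,-3.5],"rot": [0,0,-11]},{"offset": [11.4,-27.5,-3.5],"rot": [0,0,-11]},{"offset": [11.4,-27.5,-3.5],"rot": [0,0,-11]},{"offset": [11.4,-27.5,-3.5],"rot": [0,0,-11]}])

```text
time: 6.5
position: [0.5896, -0.0837, 0.0508]
tool_rot: [0.707, 0.707, 0.0, 0.0]
ft_force: [0.1, -0.0, -1.8]
grip_width: 0.0172
grip_force: 45.0
```

Run:
```python
from h import *
t=vision.camera("top");s=vision.camera("scene")
c=lambda im,u,v,w,h: cv2.resize(im[v:v+h,u:u+w],(400,300),interpolation=cv2.INTER_CUBIC)
cv2.imwrite("pics/stand.png",np.hstack([c(t,290,180,80,60),c(s,160,130,80,60)])[:,:,::-1])
for cam in("top","scene"):
    for q in("gate_spot","bend_seat","eye_nominal"):
        r=nets.spot_point(cam,q);print(cam,q,[(np.round(x["centre"],3).tolist(),round(x["conf"],2)) for x in r[:2]])
F=[]
for _ in range(4): vision.camera("top");o=get_obs();F.append(o["ft_force"])
print(np.round(F,2).tolist())
print({k:np.round(o[k],4).tolist() for k in("time","position","tool_rot","ft_force","moment","grip_width","grip_force")})
```

```text
top gate_spot [([0.668, 0.342, -0.002], 0.59)]
top bend_seat [([0.796, -0.036, -0.001], 0.74)]
top eye_nominal []
scene gate_spot [([0.571, -0.143, 0.032], 0.78)]
scene bend_seat [([0.593, -0.165, 0.027], 0.79)]
scene eye_nominal [([0.557, -0.143, 0.032], 0.72), ([0.704, 0.061, -0.001], 0.33)]
[[-0.21, 0.85, -1.36], [0.09, 0.57, -1.52], [-0.03, -0.1, -1.88], [-0.02, -0.47, -1.53]]
{'time': 7.1, 'position': [0.5895, -0.0846, 0.0506], 'tool_rot': [0.7074, 0.7068, 0.0, 0.0], 'ft_force': [-0.0197, -0.4686, -1.5273], 'moment': [-0.0336, 0.1137, -0.0119], 'grip_width': 0.0172, 'grip_force': 44.9731}
```

View pics/stand.png

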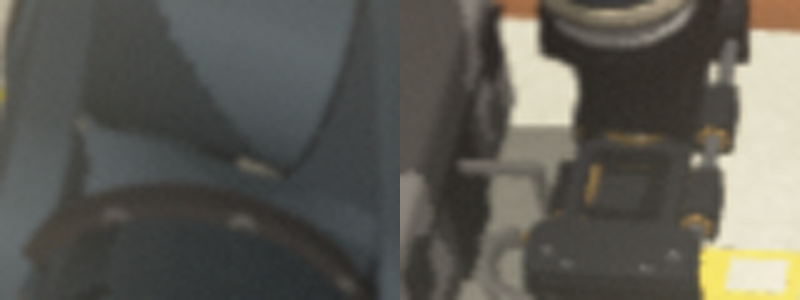

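Scene view: the eye's upper corner is near full-image (189,162), the hook's bend is beside it at z≈0.03, and the rest is hidden by the gripper. I continue by feel, moving in −x.

Request:
apply_moves(series=[{"offset": [-0.3,0,0],"rot": [0,0,0]},{"offset": [-0.6,0,0],"rot": [0,0,0]},{"offset": [-0.9,0,0],"rot": [0,0,0]},{"offset": [-1.1,0,0],"rot": [0,0,0]},{"offset": [-1.3,0,0],"rot": [0,0,0]},{"offset": [-1.4,0,0],"rot": [0,0,0]},{"offset": [-1.5,0,0],"rot": [0,0,0]},{"offset": [-1.5,0,0],"rot": [0,0,0]}])

```text
time: 7.9
position: [0.5747, -0.0845, 0.0506]
tool_rot: [0.707, 0.707, 0.0, 0.0]
ft_force: [1.2, 1.7, -1.3]
grip_width: 0.0175
grip_force: 45.0
```

Request:
apply_moves(series=[{"offset": [-0.1,0,0],"rot": [0,0,0]},{"offset": [-0.2,0,0],"rot": [0,0,0]},{"offset": [-0.3,0,0],"rot": [0,0,0]},{"offset": [-0.4,0,0],"rot": [0,0,0]},{"offset": [-0.4,0,0],"rot": [0,0,0]}])

```text
time: 8.4
position: [0.5707, -0.0847, 0.0506]
tool_rot: [0.707, 0.707, 0.0, 0.0]
ft_force: [2.0, 0.9, -1.5]
grip_width: 0.0177
grip_force: 45.0
```

Request:
apply_moves(series=[{"offset": [-0.1,0,0],"rot": [0,0,0]},{"offset": [-0.2,0,0],"rot": [0,0,0]},{"offset": [-0.3,0,0],"rot": [0,0,0]},{"offset": [-0.4,0,0],"rot": [0,0,0]},{"offset": [-0.5,0,0],"rot": [0,0,0]},{"offset": [-0.6,0,0],"rot": [0,0,0]},{"offset": [-0.6,0,0],"rot": [0,0,0]}])

```text
time: 9.1
position: [0.5646, -0.0847, 0.0507]
tool_rot: [0.707, 0.707, 0.0, 0.0]
ft_force: [2.7, -0.3, -0.3]
grip_width: 0.0174
grip_force: 45.0
```

Request:
apply_moves(series=[{"offset": [-0.1,0,0],"rot": [0,0,0]},{"offset": [-0.2,0,0],"rot": [0,0,0]},{"offset": [-0.3,0,0],"rot": [0,0,0]},{"offset": [-0.4,0,0],"rot": [0,0,0]},{"offset": [-0.5,0,0],"rot": [0,0,0]},{"offset": [-0.6,0,0],"rot": [0,0,0]},{"offset": [-0.6,0,0],"rot": [0,0,0]},{"offset": [-0.6,0,0],"rot": [0,0,0]}])

```text
time: 9.9
position: [0.5583, -0.0844, 0.0505]
tool_rot: [0.707, 0.707, -0.0, -0.0]
ft_force: [3.8, 0.2, -1.1]
grip_width: 0.0178
grip_force: 45.0
```

Request:
apply_moves(series=[{"offset": [0,0.15,0],"rot": [0,0,0]},{"offset": [0,0.3,0],"rot": [0,0,0]},{"offset": [0,0.45,0],"rot": [0,0,0]},{"offset": [0,0.6,0],"rot": [0,0,0]},{"offset": [0,0.75,0],"rot": [0,0,0]},{"offset": [0,0.9,0],"rot": [0,0,0]},{"offset": [0,0.9,0],"rot": [0,0,0]}])

```text
time: 10.6
position: [0.5572, -0.0744, 0.0502]
tool_rot: [0.707, 0.707, -0.0, -0.002]
ft_force: [1.5, 2.7, -2.0]
grip_width: 0.0173
grip_force: 45.0
```

Request:
apply_moves(series=[{"offset": [0,0.05,0],"rot": [0,0,0]},{"offset": [0,0.1,0],"rot": [0,0,0]},{"offset": [0,0.15,0],"rot": [0,0,0]},{"offset": [0,0.2,0],"rot": [0,0,0]},{"offset": [0,0.2,0],"rot": [0,0,0]}])

```text
time: 11.1
position: [0.5583, -0.0734, 0.0505]
tool_rot: [0.707, 0.707, -0.0, -0.0]
ft_force: [1.7, 2.3, -1.0]
grip_width: 0.0175
grip_force: 45.0
```

Request:
apply_moves(series=[{"offset": [0,0.05,0],"rot": [0,0,0]},{"offset": [0,0.1,0],"rot": [0,0,0]},{"offset": [0,0.15,0],"rot": [0,0,0]},{"offset": [0,0.2,0],"rot": [0,0,0]},{"offset": [0,0.2,0],"rot": [0,0,0]}])

```text
time: 11.6
position: [0.5584, -0.0716, 0.0505]
tool_rot: [0.707, 0.707, -0.0, -0.0]
ft_force: [0.6, -0.8, -1.8]
grip_width: 0.0177
grip_force: 45.0
```

Request:
apply_moves(series=[{"offset": [0,0.05,0],"rot": [0,0,0]},{"offset": [0,0.1,0],"rot": [0,0,0]},{"offset": [0,0.15,0],"rot": [0,0,0]},{"offset": [0,0.15,0],"rot": [0,0,0]}])

```text
time: 12.0
position: [0.5585, -0.07, 0.0506]
tool_rot: [0.707, 0.707, -0.0, -0.0]
ft_force: [0.4, -0.1, -1.0]
grip_width: 0.0176
grip_force: 45.0
```

Fx dropped to about 0, so the gate has snapped. I centre the bar, then creep on until it seats.

Request:
apply_moves(series=[{"offset": [-0.1,0,0],"rot": [0,0,0]},{"offset": [-0.2,0,0],"rot": [0,0,0]},{"offset": [-0.3,0,0],"rot": [0,0,0]},{"offset": [-0.4,0,0],"rot": [0,0,0]},{"offset": [-0.4,0.05,0],"rot": [0,0,0]},{"offset": [-0.4,0.1,0],"rot": [0,0,0]},{"offset": [-0.4,0.1,0],"rot": [0,0,0]}])

```text
time: 12.7
position: [0.5546, -0.0691, 0.0505]
tool_rot: [0.707, 0.707, -0.0, 0.0]
ft_force: [-0.5, 0.6, -1.1]
grip_width: 0.0175
grip_force: 45.0
```

Request:
apply_moves(series=[{"offset": [0,0.05,0],"rot": [0,0,0]},{"offset": [0,0.1,0],"rot": [0,0,0]},{"offset": [0,0.1,0],"rot": [0,0,0]}])

```text
time: 13.0
position: [0.5547, -0.0687, 0.0506]
tool_rot: [0.707, 0.707, -0.0, 0.0]
ft_force: [-1.6, -4.4, -2.2]
grip_width: 0.0172
grip_force: 45.0
```

Request:
apply_moves(series=[{"offset": [0,0.05,0],"rot": [0,0,0]},{"offset": [0,0.1,0],"rot": [0,0,0]},{"offset": [0,0.1,0],"rot": [0,0,0]}])

```text
time: 13.3
position: [0.5548, -0.0685, 0.0506]
tool_rot: [0.707, 0.707, -0.001, 0.001]
ft_force: [-1.6, -8.2, -2.4]
grip_width: 0.0173
grip_force: 45.0
```

Seated and pulling about 8 N; I hold it there.

Request:
apply_moves(series=[{"offset": [0,0,0],"rot": [0,0,0]},{"offset": [0,0,0],"rot": [0,0,0]},{"offset": [0,0,0],"rot": [0,0,0]},{"offset": [0,0,0],"rot": [0,0,0]}])

```text
time: 13.7
position: [0.5549, -0.0685, 0.0506]
tool_rot: [0.707, 0.707, -0.0, 0.001]
ft_force: [-1.5, -6.1, -2.7]
grip_width: 0.0179
grip_force: 45.0
```

Request:
apply_moves(series=[{"offset": [0,0,0],"rot": [0,0,0]},{"offset": [0,0,0],"rot": [0,0,0]},{"offset": [0,0,0],"rot": [0,0,0]},{"offset": [0,0,0],"rot": [0,0,0]},{"offset": [0,0,0],"rot": [0,0,0]},{"offset": [0,0,0],"rot": [0,0,0]},{"offset": [0,0,0],"rot": [0,0,0]},{"offset": [0,0,0],"rot": [0,0,0]}])

```text
time: 14.5
position: [0.5548, -0.0685, 0.0506]
tool_rot: [0.707, 0.707, -0.0, 0.001]
ft_force: [-1.4, -7.9, -1.9]
grip_width: 0.0177
grip_force: 45.0
```

Tug proven. Next I ease off the seat, tilt about 3° so the tag end comes down first, and lower.

Request:
apply_moves(series=[{"offset": [0,-0.1,0],"rot": [0,0,0]},{"offset": [0,-0.2,0],"rot": [0,0,0]},{"offset": [0,-0.3,0],"rot": [0,0,0]},{"offset": [0,-0.35,0],"rot": [0,0,0]},{"offset": [0,-0.3,-0.2],"rot": [-1,0,0]},{"offset": [0,-0.25,-0.4],"rot": [-2,0,0]},{"offset": [0,-0.22,-0.7],"rot": [-3,0,0]},{"offset": [0,-0.22,-1],"rot": [-3,0,0]},{"offset": [0,-0.22,-1.3],"rot": [-3,0,0]},{"offset": [0,-0.22,-1.6],"rot": [-3,0,0]},{"offset": [0,-0.22,-1.8],"rot": [-3,0,0]},{"offset": [0,-0.22,-1.8],"rot": [-3,0,0]},{"offset": [0,-0.22,-1.8],"rot": [-3,0,0]}])

```text
time: 15.8
position: [0.5545, -0.0694, 0.0325]
tool_rot: [0.707, 0.707, -0.019, 0.018]
ft_force: [-0.1, 0.7, -1.9]
grip_width: 0.0179
grip_force: 45.0
```

Request:
apply_moves(series=[{"offset": [0,0,-0.05],"rot": [0,0,0]},{"offset": [0,0,-0.1],"rot": [0,0,0]},{"offset": [0,0,-0.15],"rot": [0,0,0]},{"offset": [0,0,-0.15],"rot": [0,0,0]},{"offset": [0,0,-0.15],"rot": [0,0,0]}])

```text
time: 16.3
position: [0.5545, -0.0692, 0.0311]
tool_rot: [0.707, 0.707, -0.018, 0.019]
ft_force: [-0.0, 0.6, -1.5]
grip_width: 0.018
grip_force: 45.0
```

Request:
apply_moves(series=[{"offset": [0,0,-0.05],"rot": [0,0,0]},{"offset": [0,0,-0.1],"rot": [0,0,0]},{"offset": [0,0,-0.1],"rot": [0,0,0]},{"offset": [0,0,-0.1],"rot": [0,0,0]}])

```text
time: 16.7
position: [0.5545, -0.0693, 0.03]
tool_rot: [0.707, 0.707, -0.019, 0.018]
ft_force: [-0.5, 0.4, -2.0]
grip_width: 0.0178
grip_force: 45.0
```

Request:
apply_moves(series=[{"offset": [0,0,-0.05],"rot": [0,0,0]},{"offset": [0,0,-0.05],"rot": [0,0,0]},{"offset": [0,0,-0.05],"rot": [0,0,0]}])

```text
time: 17.0
position: [0.5546, -0.0692, 0.0295]
tool_rot: [0.707, 0.707, -0.018, 0.019]
ft_force: [0.1, -0.4, -1.2]
grip_width: 0.0181
grip_force: 45.0
```

Request:
apply_moves(series=[{"offset": [0,0,-0.05],"rot": [0,0,0]},{"offset": [0,0,-0.05],"rot": [0,0,0]},{"offset": [0,0,-0.05],"rot": [0,0,0]}])

```text
time: 17.3
position: [0.5546, -0.0693, 0.0291]
tool_rot: [0.707, 0.707, -0.018, 0.019]
ft_force: [-0.0, -0.4, 0.2]
grip_width: 0.0173
grip_force: 45.0
```

Request:
apply_moves(series=[{"offset": [0,0,-0.05],"rot": [0,0,0]},{"offset": [0,0,-0.05],"rot": [0,0,0]},{"offset": [0,0,-0.05],"rot": [0,0,0]}])

```text
time: 17.6
position: [0.5546, -0.0693, 0.0289]
tool_rot: [0.707, 0.707, -0.018, 0.019]
ft_force: [-0.1, 2.0, 3.6]
grip_width: 0.0177
grip_force: 45.0
```

Touching down. I back off 0.5 mm, then release.

Request:
apply_moves(series=[{"offset": [0,0,0.05],"rot": [0,0,0]},{"offset": [0,0,0.05],"rot": [0,0,0]}])

```text
time: 17.8
position: [0.5546, -0.0693, 0.029]
tool_rot: [0.707, 0.707, -0.018, 0.019]
ft_force: [0.0, 0.1, 2.1]
grip_width: 0.0176
grip_force: 45.0
```

Request:
apply_moves(series=[{"offset": [0,0,0],"rot": [0,0,0]},{"offset": [0,0,0],"rot": [0,0,0]},{"offset": [0,0,0],"rot": [0,0,0]},{"offset": [0,0,0],"rot": [0,0,0]},{"offset": [0,0,0],"rot": [0,0,0]},{"offset": [0,0,0],"rot": [0,0,0]},{"offset": [0,0,0],"rot": [0,0,0]},{"offset": [0,0,0],"rot": [0,0,0]}], hand=0.6)

```text
time: 18.6
position: [0.5546, -0.0693, 0.0291]
tool_rot: [0.707, 0.707, -0.018, 0.019]
ft_force: [-0.4, -0.6, 0.2]
grip_width: 0.052
grip_force: 0.0
```

Request:
apply_moves(series=[{"offset": [0,0,0.5],"rot": [0,0,0]},{"offset": [0,0.1,1.5],"rot": [0,0,0]},{"offset": [0,0.5,4],"rot": [0,0,0]},{"offset": [0,2,8],"rot": [0,0,0]},{"offset": [0,5,12],"rot": [0,0,0]},{"offset": [0,9,15],"rot": [0,0,0]},{"offset": [0,13,16],"rot": [0,0,0]},{"offset": [0,17,16],"rot": [0,0,0]},{"offset": [0,21,16],"rot": [0,0,0]},{"offset": [0,21,16],"rot": [0,0,0]},{"offset": [0,21,16],"rot": [0,0,0]}])

```text
time: 19.7
position: [0.5542, 0.1416, 0.1897]
tool_rot: [0.706, 0.708, -0.018, 0.019]
ft_force: [-0.4, -0.2, -0.3]
grip_width: 0.0524
grip_force: 0.0
```

Run:
```python
from h import *
t=vision.camera("top");s=vision.camera("scene")
c=lambda im,u,v,w,h: cv2.resize(im[v:v+h,u:u+w],(400,300),interpolation=cv2.INTER_CUBIC)
cv2.imwrite("pics/end.png",np.vstack([np.hstack([c(t,280,180,100,75),c(s,160,130,100,75)]),np.hstack([c(t,0,0,512,384),c(s,0,0,512,384)])])[:,:,::-1])
for cam in("top","scene"):
    for q in("hook","gate_spot","bend_seat"):
        r=nets.spot_point(cam,q);print(cam,q,[(np.round(x["centre"],3).tolist(),round(x["conf"],2)) for x in r[:2]])
o=get_obs();print(o["time"],o["ft_force"],o["grip_force"])
```

```text
top hook [([0.552, -0.072, 0.001], 0.82)]
top gate_spot [([0.54, -0.137, 0.014], 0.78)]
top bend_seat [([0.554, -0.147, 0.011], 0.69)]
scene hook [([0.555, -0.076, 0.005], 0.81)]
scene gate_spot [([0.538, -0.132, 0.014], 0.71)]
scene bend_seat [([0.556, -0.15, 0.01], 0.63), ([0.553, -0.072, 0.003], 0.49)]
20.1 [-0.67652944 -0.03677638 -0.30946973] 0.0
```

View pics/end.png

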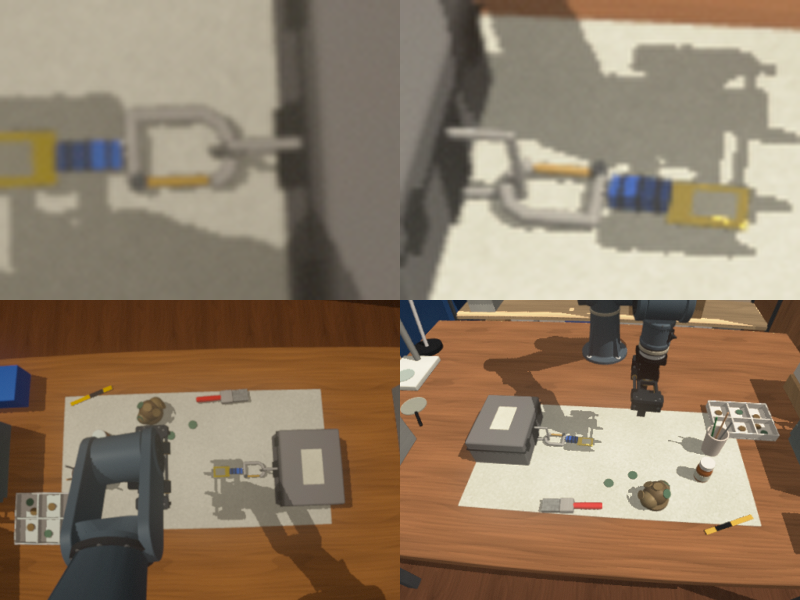

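The hook is lying flat and clipped on. The eye is inside the far bend (top crop about (220,148)), the brass gate is shut, and the other items have not moved.

```bash
python3 -c "
from rig import hand_in; print(hand_in())"
```

```text
the job is handed in; nothing more can be done
None
```

The find tag is clipped onto the eye with the gate shut; I tugged it at roughly 6–8 N for over a second, set it down, released it and handed the job in (no verdict was returned).

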